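# Square a switch module into the corner of a marking jig and hold it there

### The arm

A 7-joint arm with a two-finger parallel gripper is mounted at the origin on the work surface. World frame = base frame: x ahead of the robot, y to its left, z up, the work surface at z = 0. Lengths are in m, angles in rad, forces in N, time in s.
With the tool pointing down it reaches from about 0.4 to 0.85 m from the base axis. Payload 10.4 kg.
Tool frame: the origin (TCP) lies midway between the tips of the shut fingers; the grasp point (between the pads) lies 19 mm behind it (grip_point_offset is the distance from the TCP to the grasp point, in m); y points along the fingers, z is the direction in which the jaws open and shut, and the axes are right-handed (so a half turn about y gives the same grasp; the last joint's range is limited). The gripper opens to 85 mm and grips with 20 to 120 N. Pads are 22 mm wide; open, the fingers measure 114 mm over their backs; the gripper's body (76 mm by 85 mm) begins 54 mm behind the grasp point. The pads swing forward as they close: fully open they stand 13 mm farther back than shut.
Start: joints at [1.301, 0.332, -0.065, 1.46, 0.022, 1.35, -0.088], TCP at [0.153, -0.606, 0.231] pointing down, gripper open.
Joint ranges: [-2.6, 2.6], [-0.5, 2.12], [-1.47, 1.34], [0.16, 2.42], [-1.27, 4.41], [0.06, 2.06], [-2.6, 2.6]. Speed limits (rad/s): [2.22, 2.22, 2.79, 2.79, 3.14, 3.14, 3.14].

### API

Orientations are given as a unit quaternion [x, y, z, w].
In Python, from workcell import * gives the robot as it stands.
- The arm moves only by the tool send_rows, never from a script. Its argument "motion" is a list of rows, each a list of 7 numbers: the opening in per cent of the stroke, from 0 (shut) to 100 (fully open), then the shift along the tool's x, y, z in m, then the turn, a rotation vector about the tool's x, y, z in rad. In form: [[claw, tx, ty, tz, ax, ay, az], ...]. A call has 1 to 10 rows; each row is the pose to reach, as a shift and turn from the pose commanded when the call began, along the tool's axes at that moment; what a row does not reach only later rows make up. A row lasts 1/12 s, in which the tool goes at most 41.7 mm and 7.16 degrees, less where a joint would pass 70% of its speed; a pose out of reach is approached as far as the arm can. A call with a gripper value outside its range is refused whole. The fingers move at their own pace and stop on an object; "squeeze" is the grip in N (left out, the last holds). Time passes only in rows, so rows that repeat a pose let the fingers close. It gives the time, the measured TCP pose, the force and the opening at its end, in the units of the state.
- get_obs(): the state, without advancing time (a new reading comes with each control period).
- camera(name): name is "side" or "top"; returns a dict with "pixels" (400x640x3 uint8, red, green, blue), "range_z" (400x640 float32, m along the optical axis (not along the pixel's ray), 0 where there is no reading), "fovy" (degrees; the focal length in pixels is half the picture's height over the tangent of half this angle, whatever the lens; pixels are square), "cx", "cy" (the principal point, pixels), "view" (4x4, takes a point from world to camera coordinates). Camera axes: x right, y down, z forward; pixel columns grow to the right and rows downward; lengths in m; the calibration is good to about 2 mm. A picture is of the moment at which its call begins.
- hand_in(): hands the job in, once; it reports no verdict.
The state is a dict: "clock": time; "joint_pos": joint angles; "joint_velocities": joint speeds; "tau": joint torques, N m; "position": TCP position; "ee_rot": TCP orientation; "ft_force": force on the tool from outside, world axes, zero at the start; "torque": the same for the moment, N m; "grip_width": opening from 0.0 (shut) to 1.0 (fully open).
Only numpy, scipy, OpenCV 4.12 (cv2) and the standard library are available. Lean on these libraries where they do the work, as an engineer would, in place of code of your own. Each camera call takes 0.05 s, during which the arm holds its last target.

### The job

Take the dark switch module with the white cover and stand it on the aluminium jig plate, its brass-terminal end against the longer blue fence and its side against the shorter one. Press it firmly but not hard into the corner, so that it sits flat and touches both fences at once, and finish while still holding it pressed there in the gripper: do not let go, I will mark its holes. Leave the module with the yellow cover and the other things on the bench where they are.

Things in the scene. Friction and masses are not known exactly. Their poses are not given: they have to be found in the camera images.
- module: Switch module with a white cover. Dark body 60 mm (its x) by 46 mm (its y), 60 mm tall, 0.15 to 0.31 kg. The cover is the top 12 mm, over x -30 to +14 mm; the last 16 mm at the +x end is a step 48 mm high with four brass screws. Both y sides are flat and plain. Origin at the centre of the underside, z up. Starts upright on the bench, its x axis within 35 degrees of world +x.
- module_terminals (a point): Middle of the white-covered module's brass-terminal end face (its +x face), 30 mm above the underside.
- jig: Marking jig fixed to the bench: aluminium plate 170 mm (its x) by 150 mm (its y), 8 mm thick; origin at the centre of its underside. Turned up to 26 degrees either way. Two rigid blue fences, 12 mm thick, 14 mm high (tops 22 mm above the bench), stand on it and meet at a square corner. Loaded, the module's axes are parallel to the jig's, its origin at jig x +20, y -22, z +8 mm.
- fence_long: Longer blue fence, 125 mm along the jig's y (jig y -57 to +68 mm). Its working face looks to the jig's -x and lies at jig x = +50 mm. Origin at the centre of its underside.
- fence_short: Shorter blue fence, 90 mm along the jig's x (jig x -40 to +50 mm). Its working face looks to the jig's +y and lies at jig y = -45 mm. Origin at the centre of its underside.
- jig_corner (a point): Inner corner where the working faces of both fences meet, on the plate's top: jig x +50, y -45, z +8 mm.
- other_module: The same module with a yellow cover (same size and origin): a bystander, leave it. It and the white-covered one may swap places.
- screwdriver: Bystander: screwdriver lying on the bench, 200 mm long.
- pliers: Bystander: red-handled pliers lying on the bench, about 160 mm long.
- tape: Bystander: green roll of tape lying flat, 70 mm across, 19 mm high.
- meter: Bystander: grey hand meter lying flat, 140 by 75 mm, 38 mm high.
- jar: Bystander: clear jar with a blue cap, 52 mm across, 65 mm high.

How it is judged:
At the end, for the whole second after the job is handed in: Through the last second: fingers on the white-covered module and it on each fence, all over 1.5 N; at rest on the plate (under 2.5 mm above it), within 4 mm of its place in the corner, terminal end to the longer fence, square and upright within 0.06 rad (contact force between module and fence_long above 1.5 N and contact force between module and fence_short above 1.5 N and contact force between the fingers and module above 1.5 N and x of module in the frame of jig between 0.016 and 0.024 m and y of module in the frame of jig between -0.026 and -0.018 m and z of module in the frame of jig below 0.0105 m and x of module_terminals in the frame of jig above 0.045 m and angle between the x axis of module and the x axis of jig, either way round below 0.06 rad and angle between module's own z axis and vertical below 0.06 rad and linear speed of module below 0.01 m/s); the arm keeps its last pose, push and grip.
It fails at once if the module is rammed into a fence (over 60 N) (contact force between module and fence_long above 60 N or contact force between module and fence_short above 60 N).
It fails at once if the yellow-covered module or another thing on the bench is moved more than 3 cm (distance of any of other_module, screwdriver, pliers, tape, meter, jar from where it was at the start of the episode above 0.03 m).
It also fails if it takes over 42 s, if anything falls off the work surface, if the arm or the gripper's body presses on something with over 40 N, if the wrist force passes 120 N, or if a joint passes its speed limit or range.

## Working session

There is one attempt and no reset: what is moved stays moved. The work goes in short steps, Python scripts to look and compute and a tool call to move; the robot and the scene stay as the last step left them, time stands still between calls to the robot, and variables do not carry over. Pictures are saved under pics/ and viewed, and the job is handed in when it is done.

Besides the shell and the picture viewer there is one more tool, called after "Emit:" as name(argument=value, ...), one argument or row to a line, values as JSON. send_rows: Moves the arm, as the interface text tells. Its arguments: {"type":"object","properties":{"motion":{"type":"array"},"squeeze":{"type":"number"}},"required":["motion"]}

```bash
ls; mkdir -p pics; python3 - <<'E'
from workcell import *
import cv2,numpy as np
o=get_obs()
for k,v in o.items(): print(k,np.round(v,4))
for n in("side","top"):
    c=camera(n); np.savez(f"{n}0.npz",**c)
    cv2.imwrite(f"pics/{n}0.png",c["pixels"][:,:,::-1]); print(n,c["fovy"],c["cx"],c["cy"],np.round(c["view"],3).tolist())
E
```

```text
pics
clock 0.0
joint_pos [ 1.3014  0.3329 -0.0647  1.461   0.0216  1.3499 -0.0885]
joint_velocities [-0.0003  0.0013  0.0004  0.0007 -0.0001  0.0005  0.0012]
tau [ 9.00000e-04 -6.25445e+01  4.92000e-02 -3.91592e+01  1.61000e-02
  1.01000e-02 -0.00000e+00]
position [ 0.1526 -0.6057  0.2305]
ee_rot [-0.0871  0.7022 -0.7012  0.087 ]
ft_force [ 0.3276  0.4309 -0.531 ]
torque [-0.0563  0.0153  0.0378]
grip_width 1.0002
side 54.39392358453816 322.0936540252987 202.2666409583636 [[0.905, -0.426, 0.003, -0.517], [-0.318, -0.678, -0.662, 0.216], [0.284, 0.598, -0.749, 0.844], [0.0, 0.0, 0.0, 1.0]]
top 57.48516516121484 321.8895005861937 198.59203565781567 [[-0.029, -1.0, -0.007, -0.012], [-0.988, 0.03, -0.148, 0.565], [0.148, 0.002, -0.989, 1.094], [0.0, 0.0, 0.0, 1.0]]
```

View pics/side0.png

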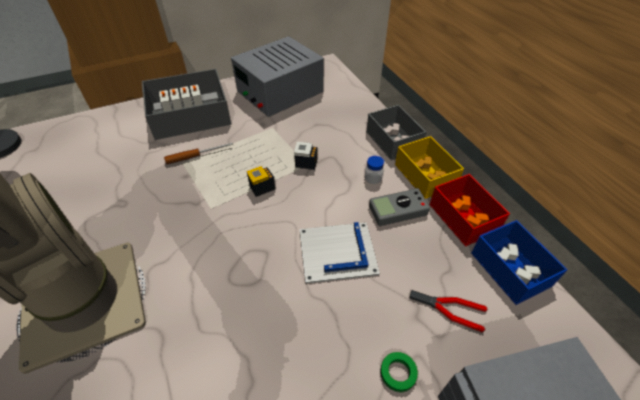

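View pics/top0.png

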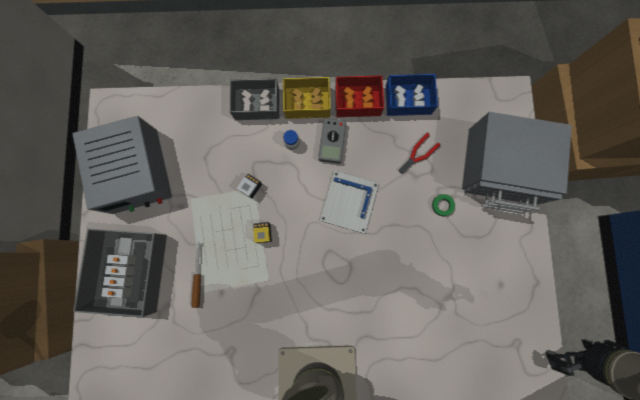

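The side view shows the white module at (306,155), the yellow one at (261,180) and the jig at (338,252). In the top view the white module is at (248,186), the yellow at (261,232) and the jig at (349,202). I'll zoom in and get point clouds from both views.

```bash
cat > h.py <<'E'
import numpy as np,cv2
def load(n): return dict(np.load(n+".npz"))
def cloud(c):
    f=200/np.tan(np.radians(float(c["fovy"]))/2); d=c["range_z"]
    v,u=np.mgrid[0:400,0:640]
    P=np.stack([(u-c["cx"])/f*d,(v-c["cy"])/f*d,d],-1)
    R=c["view"][:3,:3];t=c["view"][:3,3]
    W=(P-t)@R; W[d==0]=np.nan
    return W
def crop(c,u0,u1,v0,v1,s): return cv2.resize(c["pixels"][v0:v1,u0:u1,::-1],None,fx=s,fy=s,interpolation=cv2.INTER_CUBIC)
E
python3 - <<'E'
from h import *
s=load("side0");t=load("top0")
cv2.imwrite("pics/c1.png",crop(s,230,390,130,290,4)[:600])
cv2.imwrite("pics/c2.png",crop(t,230,390,160,250,5))
for n,c,pts in(("side",s,[(303,147),(260,172),(320,270),(345,266),(360,240),(330,245)]),("top",t,[(246,186),(261,229),(349,202),(345,210),(355,183),(364,205),(300,300)])):
    W=cloud(c)
    for u,v in pts: print(n,u,v,W[v,u].round(4))
E
```

```text
side 303 147 [nan nan nan]
side 260 172 [0.465  0.1571 0.0625]
side 320 270 [ 0.4966 -0.1483  0.0055]
side 345 266 [ 0.5478 -0.1722  0.0224]
side 360 240 [ 0.6137 -0.123   0.0221]
side 330 245 [ 0.5469 -0.0973  0.0087]
top 246 186 [0.6081 0.2035 0.0604]
top 261 229 [0.4744 0.1582 0.0579]
top 349 202 [ 0.5559 -0.1157  0.0079]
top 345 210 [ 0.5307 -0.102   0.0063]
top 355 183 [ 0.6144 -0.1362  0.0229]
top 364 205 [ 0.5426 -0.1613  0.0252]
top 300 300 [ 0.2547  0.048  -0.0003]
```

View pics/c1.png

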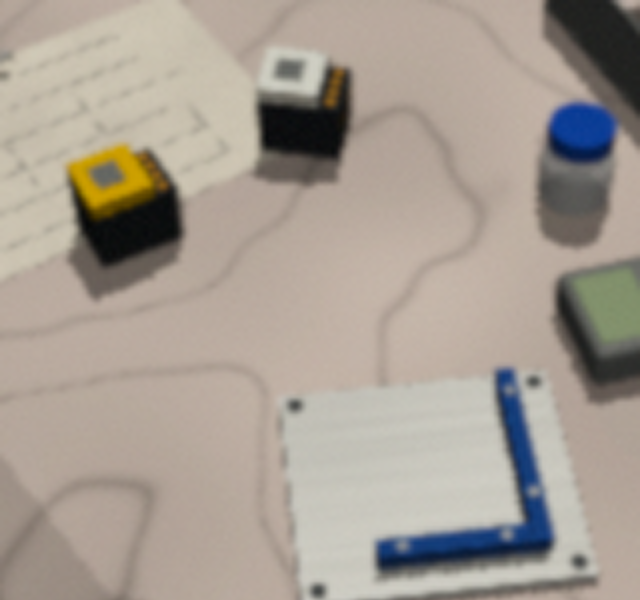

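View pics/c2.png

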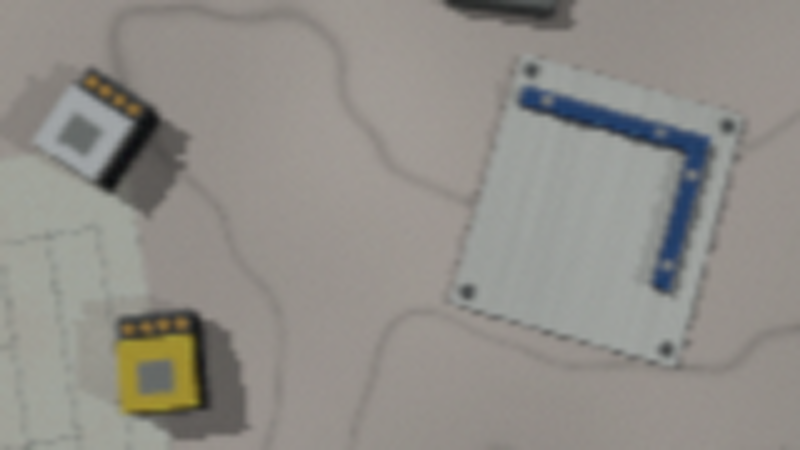

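```bash
cat >> h.py <<'E'
def cam_par(c):
    f=200/np.tan(np.radians(float(c["fovy"]))/2); K=np.array([[f,0,float(c["cx"])],[0,f,float(c["cy"])],[0,0,1]])
    return K,c["view"][:3,:3],c["view"][:3,3]
def proj(c,P):
    K,R,t=cam_par(c); q=(np.asarray(P)@R.T+t)@K.T; return q[:,:2]/q[:,2:]
def onz(c,uv,z):
    K,R,t=cam_par(c); uv=np.asarray(uv,float).reshape(-1,2)
    d=np.c_[uv,np.ones(len(uv))]@np.linalg.inv(K).T@R; o=-R.T@t
    return o+d*((z-o[2])/d[:,2])[:,None]
E
python3 - <<'E'
from h import *
from scipy import ndimage
for n,rm,rj in(("side",(290,322,135,175),(295,385,215,290)),("top",(230,270,170,205),(315,385,165,240))):
    c=load(n+"0");W=cloud(c);hsv=cv2.cvtColor(c["pixels"],cv2.COLOR_RGB2HSV)
    def win(m,r):
        o=np.zeros_like(m);o[r[2]:r[3],r[0]:r[1]]=m[r[2]:r[3],r[0]:r[1]];return o
    z=W[...,2]
    # module points
    m=win(z>0.015,rm); 
    top=m&(z>0.054)
    print(n,"module n",m.sum(),"top n",top.sum(),"ztop",np.nanmedian(z[top]),"xy med",np.nanmean(W[top],0).round(4))
    g=c["pixels"].astype(int); 
    blue=win((hsv[...,0]>100)&(hsv[...,0]<125)&(hsv[...,1]>130),rj)
    print("blue n",blue.sum(),"z",np.nanpercentile(z[blue],[10,50,90]).round(4))
    wh=win((g.min(-1)>140)&((z>0.05)|np.isnan(z)),rm); print("white n",wh.sum(),"z",np.nanmedian(z[wh]))
    P=onz(c,np.argwhere(wh)[:,::-1],.06)[:,:2].astype(np.float32); print("white rect",cv2.minAreaRect(P*1000), P.mean(0))
    pl=win((z>0.004)&(z<.03),rj); P=W[pl][:,:2]
    print("plate rect",cv2.minAreaRect((P*1000).astype(np.float32)), "z", np.nanmedian(z[pl&~blue]))
E
```

```text
side module n 492 top n 199 ztop 0.06010636308362983 xy med [0.6065 0.1996 0.0599]
blue n 369 z [0.0166 0.0214 0.0235]
white n 142 z 0.060155258927238775
white rect ((591.303955078125, 206.4661102294922), (93.29251098632812, 79.91785430908203), 16.312267303466797) [0.60755837 0.20201303]
plate rect ((573.0033569335938, -115.30545043945312), (205.1958465576172, 210.05166625976562), 64.88232421875) z 0.007992579404384807
top module n 342 top n 211 ztop 0.05894406733605032 xy med [0.6084 0.2045 0.059 ]
blue n 132 z [0.0171 0.0204 0.023 ]
white n 143 z 0.05862484079942834
white rect ((600.8358764648438, 210.0637969970703), (44.54480743408203, 60.015296936035156), 56.12335205078125) [0.60885316 0.20494719]
plate rect ((567.9580078125, -111.2508544921875), (213.59951782226562, 205.59400939941406), 60.55031204223633) z 0.006872249929972994
```

```bash
cat >> h.py <<'E'
from scipy.optimize import minimize
def box(x0,x1,y0,y1,z0,z1): return np.array([[x,y,z] for x in(x0,x1) for y in(y0,y1) for z in(z0,z1)],float)
SS=8
def render(c,boxes,pose,r):
    x,y,a=pose; R=np.array([[np.cos(a),-np.sin(a),0],[np.sin(a),np.cos(a),0],[0,0,1]])
    im=np.zeros(((r[3]-r[2])*SS,(r[1]-r[0])*SS),np.uint8)
    for B in boxes:
        uv=(proj(c,B@R.T+[x,y,0])+.5-[r[0],r[2]])*SS
        cv2.fillConvexPoly(im,np.round(cv2.convexHull(uv.astype(np.float32))*16).astype(np.int32),255,shift=4)
    return cv2.resize(im,(r[1]-r[0],r[3]-r[2]),interpolation=cv2.INTER_AREA)/255.
JIGF=[box(.050,.062,-.057,.068,.008,.022),box(-.040,.050,-.057,-.045,.008,.022)]
MOD=[box(-.030,.014,-.023,.023,0,.060),box(.014,.030,-.023,.023,0,.048)]
COV=[box(-.030,.014,-.023,.023,.048,.060)]
def fit(cs,boxes,targets,rs,p0):
    bl=lambda i:cv2.GaussianBlur(i.astype(np.float32),(0,0),.8)
    T=[bl(t) for t in targets]
    J=lambda p:sum(((bl(render(c,boxes,p,r))-t)**2).sum() for c,t,r in zip(cs,T,rs))
    best=None
    for da in(-.15,0,.15):
        q=np.array(p0)+[0,0,da]
        s=minimize(J,q,method="Nelder-Mead",options=dict(initial_simplex=q+np.array([[0,0,0],[.01,0,0],[0,.01,0],[0,0,.1]]),xatol=1e-5,fatol=1e-4))
        if best is None or s.fun<best.fun: best=s
    return best.x,best.fun,sum((t**2).sum() for t in T)
def blueness(c,r):
    g=c["pixels"][r[2]:r[3],r[0]:r[1]].astype(float); b=g[...,2]-g[...,0]; b-=np.median(b); return np.clip(b/np.percentile(b[b>60],60),0,1)
def hmask(c,r,h=.012): 
    z=cloud(c)[...,2][r[2]:r[3],r[0]:r[1]]; return (z>h)*1.
E
python3 - <<'E'
from h import *
S,T=load("side0"),load("top0")
rj=[(295,385,215,290),(315,385,165,240)]; rm=[(285,328,132,180),(228,275,165,208)]
for nm,B,f,r,p0 in(("jig",JIGF,blueness,rj,(.556,-.116,-.25)),("mod",MOD,hmask,rm,(.61,.205,-.5)),("mod+",MOD,hmask,rm,(.61,.205,.5))):
    t=[f(S,r[0]),f(T,r[1])]
    print(nm,"side",fit([S],B,t[:1],r[:1],p0)); print(nm,"top",fit([T],B,t[1:],r[1:],p0)); print(nm,"both",fit([S,T],B,t,r,p0))
E
```

```text
jig side (array([ 0.55773678, -0.11545479, -0.31394645]), np.float64(47.60862350463867), np.float32(307.1852))
jig top (array([ 0.55883774, -0.11670685, -0.31158009]), np.float64(38.60486602783203), np.float32(188.82907))
jig both (array([ 0.55805193, -0.11599405, -0.31459554]), np.float64(89.22246551513672), np.float32(496.01428))
mod side (array([ 0.61706505,  0.20561995, -0.55564394]), np.float64(30.40958023071289), np.float32(466.75208))
mod top (array([ 0.61656597,  0.2021807 , -0.58654197]), np.float64(6.154257297515869), np.float32(311.96143))
mod both (array([ 0.61651677,  0.20307482, -0.58575708]), np.float64(40.06065368652344), np.float32(778.7135))
mod+ side (array([0.61860762, 0.20881345, 0.71769776]), np.float64(46.18293762207031), np.float32(466.75208))
mod+ top (array([0.61759466, 0.20205782, 0.44238899]), np.float64(66.18678283691406), np.float32(311.96143))
mod+ both (array([0.61761971, 0.2048394 , 0.58788092]), np.float64(124.72117614746094), np.float32(778.7135))
```

```bash
cat >> h.py <<'E'
from scipy.spatial.transform import Rotation as Ro
def toolrot(yaw,flip): # tool y down, z along module +-y
    y=np.array([0,0,-1.]);s=-1 if flip else 1
    z=s*np.array([-np.sin(yaw),np.cos(yaw),0]); x=np.cross(y,z)
    return Ro.from_matrix(np.c_[x,y,z])
def delta(o,pos,Rt):
    R=Ro.from_quat(o["ee_rot"])
    return R.inv().apply(np.asarray(pos)-o["position"]).round(4),(R.inv()*Rt).as_rotvec().round(4)
E
python3 - <<'E'
from h import *
from workcell import get_obs
S,T=load("side0"),load("top0")
for n,c,r in(("side",S,(292,388,212,292)),("top",T,(312,388,162,240))):
    t=hmask(c,r,.004); print(n,fit([c],[box(-.085,.085,-.075,.075,0,.008)]+JIGF,[t],[r],(.557,-.116,-.3)))
o=get_obs();print(Ro.from_quat(o["ee_rot"]).as_matrix().round(3))
for f in(0,1): print(f,delta(o,(.617,.203,.231),toolrot(-.586,f)),delta(o,(.5,-.3,.231),toolrot(-.586,f)))
E
```

```text
side (array([ 0.5578415 , -0.11596279, -0.31200794]), np.float64(187.8025665283203), np.float32(3842.5522))
top (array([ 0.55915569, -0.11496011, -0.31406671]), np.float64(82.42375183105469), np.float32(1856.7952))
[[-0.97  -0.     0.244]
 [-0.244  0.001 -0.97 ]
 [ 0.    -1.    -0.001]]
0 (array([-6.479e-01,  4.000e-04, -6.708e-01]), array([ 7.0000e-04, -2.3088e+00, -1.5000e-03])) (array([-4.115e-01, -2.000e-04, -2.116e-01]), array([ 7.0000e-04, -2.3088e+00, -1.5000e-03]))
1 (array([-6.479e-01,  4.000e-04, -6.708e-01]), array([1.200e-03, 8.328e-01, 6.000e-04])) (array([-4.115e-01, -2.000e-04, -2.116e-01]), array([1.200e-03, 8.328e-01, 6.000e-04]))
```

Emit:
send_rows(
  motion=[
    [100,-0.04,0,-0.02,0,-0.12,0],
    [100,-0.08,0,-0.04,0,-0.24,0],
    [100,-0.12,0,-0.06,0,-0.36,0],
    [100,-0.16,0,-0.08,0,-0.48,0],
    [100,-0.2,0,-0.1,0,-0.6,0],
    [100,-0.24,0,-0.12,0,-0.72,0],
    [100,-0.275,0,-0.14,0,-0.84,0],
    [100,-0.31,0,-0.16,0,-0.96,0],
    [100,-0.345,0,-0.18,0,-1.08,0],
    [100,-0.38,0,-0.2,0,-1.2,0],
  ],
  squeeze=30,
)

```text
clock: 0.93
position: [0.464, -0.3265, 0.2312]
ee_rot: [-0.47, 0.529, -0.529, 0.469]
ft_force: [0.8, -1.1, -0.1]
grip_width: 1.0
```

```bash
python3 - <<'E'
from h import *
from workcell import get_obs
o=get_obs();print(o["clock"],o["position"].round(4),np.round(o["joint_pos"],3))
print(delta(o,(.617,.203,.2),toolrot(-.586,0)))
E
```

```text
0.9333 [ 0.464  -0.3265  0.2312] [ 0.921  0.239 -0.455  1.598  0.107  1.329  0.333]
(array([-0.5439,  0.0311,  0.0894]), array([ 3.0000e-04, -1.1031e+00, -0.0000e+00]))
```

Emit:
send_rows(
  motion=[
    [100,-0.04,0.002,0.006,0,-0.11,0],
    [100,-0.08,0.004,0.013,0,-0.22,0],
    [100,-0.12,0.006,0.02,0,-0.33,0],
    [100,-0.16,0.009,0.026,0,-0.44,0],
    [100,-0.2,0.011,0.033,0,-0.55,0],
    [100,-0.24,0.013,0.04,0,-0.66,0],
    [100,-0.28,0.016,0.046,0,-0.77,0],
    [100,-0.32,0.018,0.053,0,-0.88,0],
    [100,-0.36,0.02,0.06,0,-0.99,0],
    [100,-0.4,0.022,0.066,0,-1.1,0],
  ],
)

```text
clock: 1.77
position: [0.5782, 0.0622, 0.2091]
ee_rot: [0.677, -0.206, 0.206, -0.676]
ft_force: [1.4, -0.6, 0.1]
grip_width: 0.999
```

```bash
python3 - <<'E'
from h import *
from workcell import get_obs
o=get_obs();print(o["clock"],o["position"].round(4),np.round(o["joint_pos"],3))
print(delta(o,(.617,.203,.15),toolrot(-.586,0)))
E
```

```text
1.7667 [0.5782 0.0622 0.2091] [ 0.467  0.354 -0.807  1.578  0.262  1.322  0.606]
(array([-0.0461,  0.059 ,  0.1387]), array([ 0.0003, -0.004 ,  0.0001]))
```

Emit:
send_rows(
  motion=[
    [100,-0.011,0.01,0.033,0,-0.004,0],
    [100,-0.022,0.025,0.066,0,-0.004,0],
    [100,-0.034,0.04,0.1,0,-0.004,0],
    [100,-0.046,0.059,0.1387,0,-0.004,0],
    [100,-0.046,0.059,0.1387,0,-0.004,0],
    [100,-0.046,0.059,0.1387,0,-0.004,0],
  ],
)

```text
clock: 2.27
position: [0.6161, 0.2043, 0.1482]
ee_rot: [0.677, -0.206, 0.203, -0.677]
ft_force: [0.5, -1.1, 0.3]
grip_width: 0.999
```

```bash
python3 - <<'E'
from h import *
from workcell import *
for n in("side","top"):
    c=camera(n); np.savez(f"{n}1.npz",**c)
o=get_obs();print(o["clock"],o["position"].round(4),np.round(o["joint_pos"],3))
print(delta(o,(.617,.203,.024),toolrot(-.586,0)))
cv2.imwrite("pics/a1.png",np.hstack([crop(load("side1"),250,350,60,200,4),crop(load("top1"),210,310,110,250,4)]))
E
```

```text
2.3667 [0.6177 0.2004 0.1501] [ 0.175  0.559 -0.784  1.459  0.401  1.289  0.335]
(array([-0.002 ,  0.1261,  0.0019]), array([ 0.0008, -0.0052,  0.0001]))
```

View pics/a1.png

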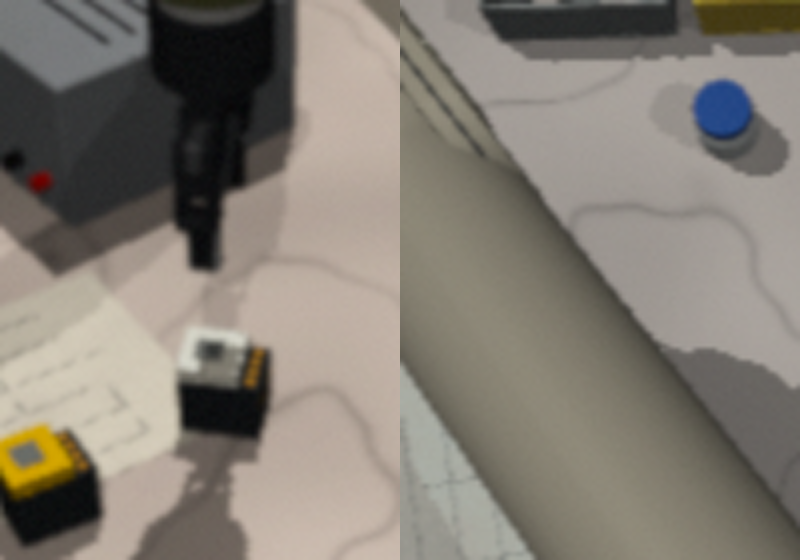

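The side view shows the open gripper above the white module, with fingertips at about (300,126) and the module at (306,155). The arm hides the module in the top view. I'm descending now.

Emit:
send_rows(
  motion=[
    [100,-0.002,0.03,0.002,0,-0.005,0],
    [100,-0.002,0.06,0.002,0,-0.005,0],
    [100,-0.002,0.09,0.002,0,-0.005,0],
    [100,-0.002,0.11,0.002,0,-0.005,0],
    [100,-0.002,0.125,0.002,0,-0.005,0],
    [100,-0.002,0.132,0.002,0,-0.005,0],
    [100,-0.002,0.132,0.002,0,-0.005,0],
    [100,-0.002,0.132,0.002,0,-0.005,0],
  ],
)

```text
clock: 3.03
position: [0.6179, 0.2036, 0.0195]
ee_rot: [-0.677, 0.204, -0.205, 0.677]
ft_force: [0.3, -0.0, 0.5]
grip_width: 1.001
```

```bash
python3 - <<'E'
from h import *
from workcell import *
c=camera("side"); np.savez("side2.npz",**c)
o=get_obs();print(o["clock"],o["position"].round(4),o["ft_force"].round(1))
print(delta(o,(.617,.203,.018),toolrot(-.586,0)))
cv2.imwrite("pics/a2.png",crop(c,250,350,100,200,5))
E
```

```text
3.0833 [0.6181 0.204  0.02  ] [ 0.9  0.  -0.1]
(array([-0.0004,  0.002 , -0.0014]), array([-0.0017, -0.0004,  0.0015]))
```

View pics/a2.png

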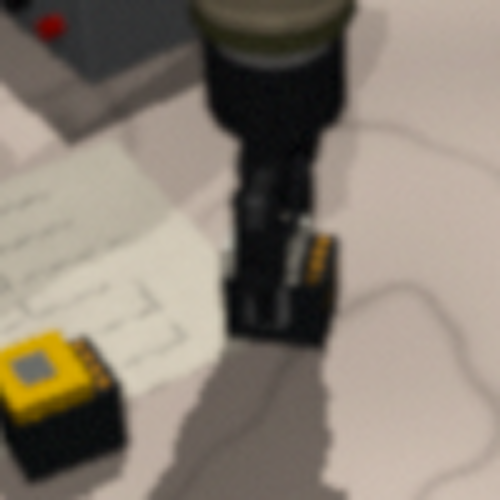

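The fingers straddle the module at about (302,160) in the side view, so I'm closing.

Emit:
send_rows(
  motion=[
    [50,0,0,-0.001,0,0,0],
    [40,0,0,-0.001,0,0,0],
    [30,0,0,-0.001,0,0,0],
    [20,0,0,-0.001,0,0,0],
    [20,0,0,-0.001,0,0,0],
    [20,0,0,-0.001,0,0,0],
    [20,0,0,-0.001,0,0,0],
    [20,0,0,-0.001,0,0,0],
  ],
  squeeze=40,
)

```text
clock: 3.75
position: [0.6169, 0.203, 0.019]
ee_rot: [0.677, -0.204, 0.205, -0.677]
ft_force: [-1.3, -3.0, 5.6]
grip_width: 0.537
```

Width is 0.537, about 45.6 mm, which matches the 46 mm module. Lifting.

Emit:
send_rows(
  motion=[
    [10,0,-0.015,-0.001,0,0,0],
    [10,0,-0.035,-0.001,0,0,0],
    [10,0,-0.06,-0.001,0,0,0],
    [10,0,-0.08,-0.001,0,0,0],
    [10,0,-0.09,-0.001,0,0,0],
    [10,0,-0.09,-0.001,0,0,0],
    [10,0,-0.09,-0.001,0,0,0],
  ],
)

```text
clock: 4.33
position: [0.6159, 0.2021, 0.1082]
ee_rot: [0.677, -0.204, 0.204, -0.677]
ft_force: [-0.1, -0.0, -2.5]
grip_width: 0.535
```

```bash
cat >> h.py <<'E'
JP=(.5583,-.1157,-.313)
def jig2w(p):
    x,y,a=JP; return np.array([x+np.cos(a)*p[0]-np.sin(a)*p[1],y+np.sin(a)*p[0]+np.cos(a)*p[1],p[2]])
E
python3 - <<'E'
from h import *
from workcell import *
c=camera("side"); np.savez("side3.npz",**c)
o=get_obs();print(o["clock"],o["position"].round(4),o["ft_force"].round(1),o["grip_width"])
r=(280,335,90,175); z=hmask(c,r); 
cv2.imwrite("pics/a3.png",crop(c,250,350,80,180,5))
for p in((0,-.005,.12),(.005,-.007,.12)):
    print(jig2w(p).round(4),delta(o,jig2w(p),toolrot(JP[2],0)))
E
```

```text
4.3833 [0.6154 0.2019 0.1072] [-0.   0.1 -2.9] 0.5357439747909014
[ 0.5568 -0.1205  0.12  ] (array([ 0.1293, -0.0125, -0.3011]), array([ 0.0012, -0.2728, -0.0008]))
[ 0.5609 -0.1239  0.12  ] (array([ 0.1346, -0.0125, -0.3016]), array([ 0.0012, -0.2728, -0.0008]))
```

View pics/a3.png

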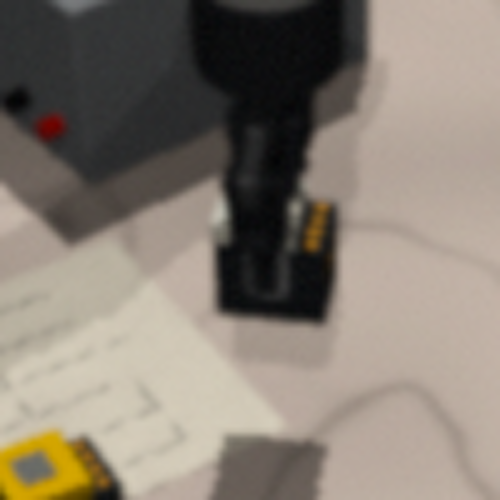

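The module is held level and lifted, at about (305,130) in the side view. Carrying it to a staging point over the jig, 15 mm clear of both fences.

Emit:
send_rows(
  motion=[
    [10,0.008,-0.003,-0.017,0,-0.02,0],
    [10,0.02,-0.006,-0.045,0,-0.05,0],
    [10,0.034,-0.009,-0.077,0,-0.08,0],
    [10,0.05,-0.0125,-0.112,0,-0.11,0],
    [10,0.066,-0.0125,-0.148,0,-0.14,0],
    [10,0.082,-0.0125,-0.184,0,-0.17,0],
    [10,0.098,-0.0125,-0.219,0,-0.2,0],
    [10,0.112,-0.0125,-0.252,0,-0.23,0],
    [10,0.124,-0.0125,-0.279,0,-0.26,0],
    [10,0.131,-0.0125,-0.295,0,-0.2728,0],
  ],
)

```text
clock: 5.22
position: [0.5601, -0.1207, 0.119]
ee_rot: [0.699, -0.112, 0.11, -0.698]
ft_force: [-0.0, -0.1, -3.1]
grip_width: 0.538
```

Emit:
send_rows(
  motion=[
    [10,0.004,0,-0.007,0,0,0],
    [10,0.004,0,-0.007,0,0,0],
    [10,0.004,0,-0.007,0,0,0],
    [10,0.004,0,-0.007,0,0,0],
    [10,0.004,0,-0.007,0,0,0],
  ],
)

```text
clock: 5.63
position: [0.5639, -0.1217, 0.1207]
ee_rot: [-0.698, 0.109, -0.109, 0.699]
ft_force: [-0.1, -0.1, -3.0]
grip_width: 0.536
```

```bash
cat >> h.py <<'E'
def report(o):
    x,y,a=JP; d=o["position"]-[x,y,0]; c,s=np.cos(a),np.sin(a)
    F=o["ft_force"]; print("t",round(o["clock"],2),"TCP jig",np.round([c*d[0]+s*d[1],-s*d[0]+c*d[1],d[2]],4),"F jig",np.round([c*F[0]+s*F[1],-s*F[0]+c*F[1],F[2]],1),"w",round(o["grip_width"],3),"rot",(toolrot(a,0).inv()*Ro.from_quat(o["ee_rot"])).as_rotvec().round(4),"tq",np.round(o["torque"],2))
E
python3 - <<'E'
from h import *
from workcell import *
for n in("side","top"):
    c=camera(n); np.savez(f"{n}4.npz",**c)
o=get_obs();report(o);print(o["position"])
print(delta(o,jig2w((.005,-.007,.05)),toolrot(JP[2],0)))
cv2.imwrite("pics/a4.png",np.hstack([crop(load("side4"),280,400,160,290,4)[:500,:400],crop(load("top4"),300,400,140,265,4)]))
E
```

```text
t 5.73 TCP jig [ 0.0074 -0.0047  0.1208] F jig [-0.  -0.4 -2.7] w 0.534 rot [ 0.0003 -0.0019  0.0001] tq [ 0.05 -0.03 -0.07]
[ 0.56387273 -0.12241565  0.12077369]
(array([-0.0024,  0.0708, -0.0023]), array([-0.0003,  0.0019, -0.0001]))
```

View pics/a4.png

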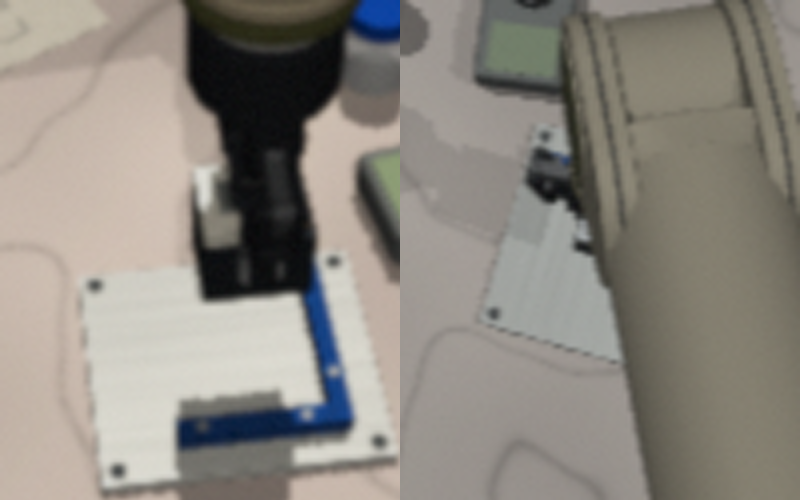

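In the side view the module hangs level over the jig, at about (343,222), inside both fences. Lowering.

Emit:
send_rows(
  motion=[
    [10,-0.002,0.02,-0.002,0,0.002,0],
    [10,-0.002,0.04,-0.002,0,0.002,0],
    [10,-0.002,0.06,-0.002,0,0.002,0],
    [10,-0.002,0.075,-0.002,0,0.002,0],
    [10,-0.002,0.083,-0.002,0,0.002,0],
    [10,-0.002,0.088,-0.002,0,0.002,0],
    [10,-0.002,0.088,-0.002,0,0.002,0],
    [10,-0.002,0.088,-0.002,0,0.002,0],
  ],
)

```text
clock: 6.4
position: [0.5617, -0.1249, 0.0335]
ee_rot: [-0.698, 0.11, -0.111, 0.698]
ft_force: [0.8, -0.2, -1.7]
grip_width: 0.534
```

```bash
python3 - <<'E'
from h import *
from workcell import *
c=camera("side"); np.savez("side5.npz",**c)
report(get_obs())
cv2.imwrite("pics/a5.png",crop(c,290,390,190,290,6))
E
```

```text
t 6.45 TCP jig [ 0.0062 -0.0078  0.0338] F jig [ 0.3 -0.3 -2.2] w 0.532 rot [ 0.0001  0.0018 -0.0013] tq [ 0.03 -0.04 -0.01]
```

View pics/a5.png

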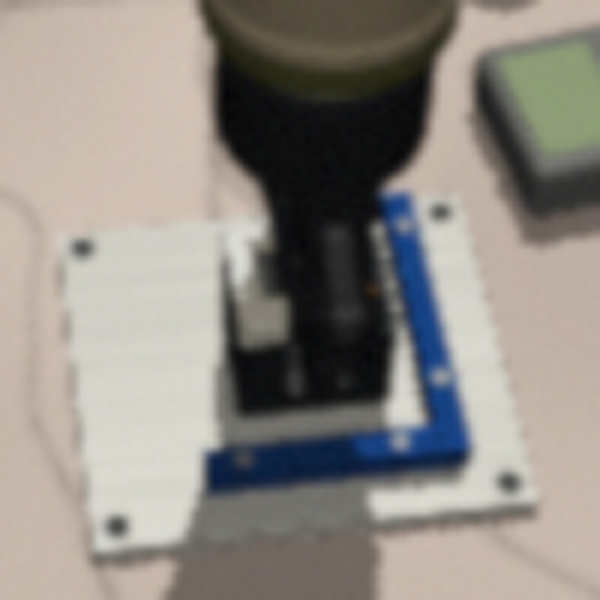

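Emit:
send_rows(
  motion=[
    [10,0,0.002,0,0,0,0],
    [10,0,0.004,0,0,0,0],
    [10,0,0.005,0,0,0,0],
    [10,0,0.005,0,0,0,0],
  ],
)

```text
clock: 6.78
position: [0.5611, -0.1252, 0.0277]
ee_rot: [0.698, -0.111, 0.111, -0.698]
ft_force: [0.2, -0.0, -3.5]
grip_width: 0.532
```

Emit:
send_rows(
  motion=[
    [10,0,0.001,0,0,0,0],
    [10,0,0.001,0,0,0,0],
    [10,0,0.001,0,0,0,0],
  ],
)

```text
clock: 7.03
position: [0.5613, -0.1252, 0.0271]
ee_rot: [0.698, -0.111, 0.111, -0.698]
ft_force: [-1.7, 0.2, 1.6]
grip_width: 0.533
```

Emit:
send_rows(
  motion=[
    [10,0,0.001,0,0,0,0],
    [10,0,0.001,0,0,0,0],
    [10,0,0.001,0,0,0,0],
  ],
)

```text
clock: 7.28
position: [0.5613, -0.1252, 0.027]
ee_rot: [0.699, -0.111, 0.111, -0.698]
ft_force: [-7.5, 0.3, 12.9]
grip_width: 0.536
```

Plate contact at TCP z of about 0.027 (19 mm offset plus the 8 mm plate, as expected). I'll ease off 0.7 mm, then slide toward the long fence.

Emit:
send_rows(
  motion=[
    [10,0,-0.0007,0,0,0,0],
    [10,0.002,-0.0007,0,0,0,0],
    [10,0.004,-0.0007,0,0,0,0],
    [10,0.006,-0.0007,0,0,0,0],
    [10,0.008,-0.0007,0,0,0,0],
    [10,0.01,-0.0007,0,0,0,0],
    [10,0.01,-0.0007,0,0,0,0],
  ],
)

```text
clock: 7.87
position: [0.5708, -0.1278, 0.027]
ee_rot: [-0.698, 0.111, -0.111, 0.698]
ft_force: [-4.3, 1.4, 7.2]
grip_width: 0.534
```

Emit:
send_rows(
  motion=[
    [10,0,0,-0.002,0,0,0],
    [10,0,0,-0.004,0,0,0],
    [10,0,0,-0.006,0,0,0],
    [10,0,0,-0.008,0,0,0],
    [10,0,0,-0.01,0,0,0],
    [10,0,0,-0.01,0,0,0],
  ],
)

```text
clock: 8.37
position: [0.5683, -0.1378, 0.027]
ee_rot: [-0.698, 0.11, -0.111, 0.699]
ft_force: [1.4, 2.4, 5.3]
grip_width: 0.535
```

```bash
python3 - <<'E'
from h import *
from workcell import *
c=camera("side"); np.savez("side6.npz",**c)
report(get_obs())
cv2.imwrite("pics/a6.png",crop(c,290,390,190,290,6))
E
```

```text
t 8.42 TCP jig [ 0.0163 -0.0179  0.027 ] F jig [-0.2  3.1  5.4] w 0.535 rot [ 0.0005  0.002  -0.0014] tq [ 0.61 -0.17 -0.02]
```

View pics/a6.png

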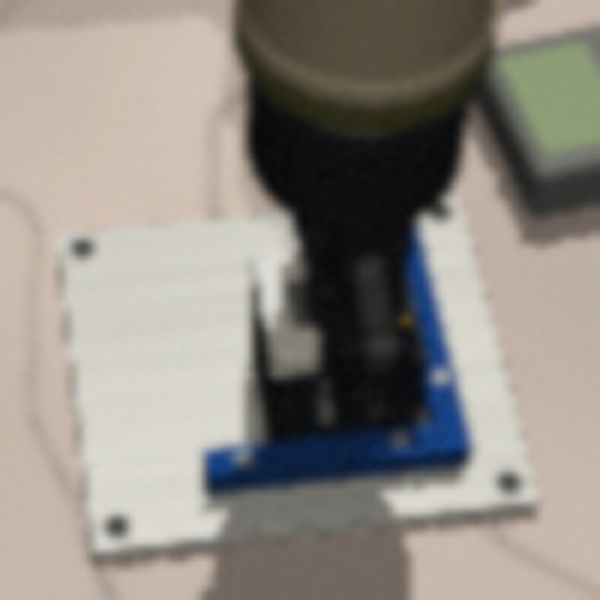

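The module is close to both fences now, with small gaps visible. Creeping along x to contact.

Emit:
send_rows(
  motion=[
    [10,0.001,0,0,0,0,0],
    [10,0.0015,0,0,0,0,0],
    [10,0.002,0,0,0,0,0],
    [10,0.002,0,0,0,0,0],
  ],
)

```text
clock: 8.75
position: [0.5687, -0.138, 0.027]
ee_rot: [0.698, -0.112, 0.11, -0.698]
ft_force: [-8.2, 4.9, 15.3]
grip_width: 0.532
```

```bash
python3 -c "
from h import *
from workcell import *
report(get_obs())"
```

```text
t 8.75 TCP jig [ 0.0167 -0.018   0.027 ] F jig [-9.3  2.1 15.3] w 0.532 rot [-0.0006  0.0017  0.0019] tq [1.05 1.7  0.02]
```

Emit:
send_rows(
  motion=[
    [10,0,-0.001,0,0,0,0],
    [10,0,-0.001,0,0,0,0],
    [10,0,-0.001,0,0,0,0],
  ],
)

```text
clock: 9.0
position: [0.569, -0.1392, 0.0271]
ee_rot: [0.699, -0.111, 0.111, -0.698]
ft_force: [-2.1, -0.4, 0.4]
grip_width: 0.535
```

```bash
python3 -c "
from h import *
from workcell import *
report(get_obs())"
```

```text
t 9.0 TCP jig [ 0.0174 -0.0191  0.0271] F jig [-1.8 -1.1  0.4] w 0.535 rot [-0.0009  0.0028  0.0006] tq [-0.09  0.25 -0.05]
```

Emit:
send_rows(
  motion=[
    [10,0.0007,0,0,0,0,0],
    [10,0.0015,0,0,0,0,0],
    [10,0.0015,0,0,0,0,0],
  ],
)

```text
clock: 9.25
position: [0.5709, -0.1391, 0.0272]
ee_rot: [0.698, -0.111, 0.111, -0.698]
ft_force: [-0.0, 0.9, -1.5]
grip_width: 0.535
```

```bash
python3 -c "
from h import *
from workcell import *
report(get_obs())"
```

```text
t 9.25 TCP jig [ 0.0192 -0.0183  0.0272] F jig [-0.3  0.8 -1.5] w 0.535 rot [-0.      0.0023  0.0001] tq [0.03 0.   0.02]
```

Still free, with no fence contact yet. Continuing in 0.5 mm steps.

Emit:
send_rows(
  motion=[
    [10,0.0005,0,0,0,0,0],
    [10,0.001,0,0,0,0,0],
    [10,0.001,0,0,0,0,0],
  ],
)

```text
clock: 9.5
position: [0.5717, -0.1391, 0.0274]
ee_rot: [0.698, -0.111, 0.111, -0.698]
ft_force: [-0.4, 0.3, -2.2]
grip_width: 0.536
```

Emit:
send_rows(
  motion=[
    [10,0.0005,0,0,0,0,0],
    [10,0.001,0,0,0,0,0],
    [10,0.001,0,0,0,0,0],
  ],
)

```text
clock: 9.75
position: [0.5719, -0.1391, 0.0272]
ee_rot: [0.698, -0.112, 0.11, -0.698]
ft_force: [-5.9, 0.4, 1.0]
grip_width: 0.536
```

```bash
python3 -c "
from h import *
from workcell import *
report(get_obs())"
```

```text
t 9.75 TCP jig [ 0.0201 -0.0181  0.0272] F jig [-5.7 -1.4  1. ] w 0.536 rot [-0.0005  0.0017  0.0022] tq [0.28 1.21 0.06]
```

Long-fence contact at jig x of about 0.020, as expected. Now creeping along −y to the short fence.

Emit:
send_rows(
  motion=[
    [10,0,0,-0.0007,0,0,0],
    [10,0,0,-0.0014,0,0,0],
    [10,0,0,-0.002,0,0,0],
    [10,0,0,-0.002,0,0,0],
  ],
)

```text
clock: 10.08
position: [0.5716, -0.14, 0.0272]
ee_rot: [-0.698, 0.111, -0.11, 0.699]
ft_force: [-3.0, 4.0, -1.4]
grip_width: 0.532
```

Emit:
send_rows(
  motion=[
    [10,0,0,-0.0005,0,0,0],
    [10,0,0,-0.001,0,0,0],
    [10,0,0,-0.001,0,0,0],
  ],
)

```text
clock: 10.33
position: [0.5713, -0.1409, 0.0272]
ee_rot: [-0.698, 0.111, -0.11, 0.699]
ft_force: [-3.5, 3.8, -1.8]
grip_width: 0.535
```

```bash
python3 -c "
from h import *
from workcell import *
report(get_obs())"
```

```text
t 10.33 TCP jig [ 0.0201 -0.02    0.0272] F jig [-4.5  2.5 -1.8] w 0.535 rot [0.0009 0.0007 0.0018] tq [0.92 0.77 0.19]
```

Emit:
send_rows(
  motion=[
    [10,0,0,-0.0005,0,0,0],
    [10,0,0,-0.001,0,0,0],
    [10,0,0,-0.001,0,0,0],
  ],
)

```text
clock: 10.58
position: [0.571, -0.1419, 0.0272]
ee_rot: [-0.698, 0.111, -0.11, 0.699]
ft_force: [-3.4, 3.4, -1.8]
grip_width: 0.532
```

Emit:
send_rows(
  motion=[
    [10,0,0,-0.0005,0,0,0],
    [10,0,0,-0.001,0,0,0],
    [10,0,0,-0.001,0,0,0],
  ],
)

```text
clock: 10.83
position: [0.5707, -0.1428, 0.0272]
ee_rot: [-0.698, 0.111, -0.11, 0.699]
ft_force: [-3.0, 4.2, -1.5]
grip_width: 0.534
```

```bash
python3 -c "
from h import *
from workcell import *
report(get_obs())"
```

```text
t 10.83 TCP jig [ 0.0202 -0.022   0.0272] F jig [-4.1  3.1 -1.5] w 0.534 rot [0.0009 0.0007 0.0017] tq [0.84 0.76 0.1 ]
```

Emit:
send_rows(
  motion=[
    [10,0,0,-0.0005,0,0,0],
    [10,0,0,-0.001,0,0,0],
    [10,0,0,-0.001,0,0,0],
  ],
)

```text
clock: 11.08
position: [0.5704, -0.1438, 0.0272]
ee_rot: [-0.698, 0.111, -0.11, 0.699]
ft_force: [-4.0, 3.5, -1.3]
grip_width: 0.535
```

Emit:
send_rows(
  motion=[
    [10,0,0,-0.0005,0,0,0],
    [10,0,0,-0.001,0,0,0],
    [10,0,0,-0.001,0,0,0],
  ],
)

```text
clock: 11.33
position: [0.5701, -0.1448, 0.0272]
ee_rot: [-0.698, 0.111, -0.11, 0.699]
ft_force: [-2.9, 3.7, -2.3]
grip_width: 0.536
```

```bash
python3 -c "
from h import *
from workcell import *
report(get_obs())"
```

```text
t 11.33 TCP jig [ 0.0201 -0.024   0.0272] F jig [-3.9  2.6 -2.3] w 0.536 rot [0.0009 0.0008 0.0018] tq [0.82 0.72 0.18]
```

Emit:
send_rows(
  motion=[
    [10,0,0,-0.0005,0,0,0],
    [10,0,0,-0.001,0,0,0],
    [10,0,0,-0.001,0,0,0],
  ],
)

```text
clock: 11.58
position: [0.57, -0.1449, 0.0272]
ee_rot: [-0.698, 0.111, -0.11, 0.699]
ft_force: [-2.4, 5.0, -2.0]
grip_width: 0.535
```

```bash
python3 -c "
from h import *
from workcell import *
report(get_obs())
c=camera('side'); np.savez('side7.npz',**c)
cv2.imwrite('pics/a7.png',crop(c,310,380,220,290,8))"
```

```text
t 11.58 TCP jig [ 0.0201 -0.0241  0.0272] F jig [-3.9  4.  -2. ] w 0.535 rot [0.002  0.0002 0.0015] tq [1.39 0.52 0.14]
```

View pics/a7.png

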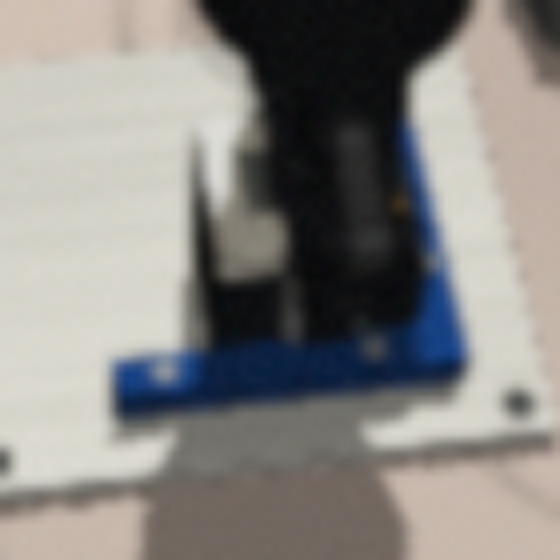

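Short-fence contact has just begun: motion stopped at y = −0.0241 and the force is rising. The picture shows the module against both fences near (362,264). Now pressing gently: down slightly, then in y and x.

Emit:
send_rows(
  motion=[
    [10,0,0.0004,-0.0005,0,0,0],
    [10,0.0003,0.0007,-0.001,0,0,0],
    [10,0.0006,0.0007,-0.0014,0,0,0],
    [10,0.0006,0.0007,-0.0014,0,0,0],
  ],
)

```text
clock: 11.97
position: [0.57, -0.1449, 0.0272]
ee_rot: [-0.697, 0.111, -0.109, 0.7]
ft_force: [-7.1, 10.0, 7.5]
grip_width: 0.533
```

```bash
python3 -c "
from h import *
from workcell import *
report(get_obs())"
```

```text
t 11.97 TCP jig [ 0.0202 -0.0242  0.0272] F jig [-9.8  7.4  7.5] w 0.533 rot [ 0.0028 -0.0009  0.0025] tq [2.26 1.57 0.05]
```

Emit:
send_rows(
  motion=[
    [10,0.0003,0,-0.0007,0,0,0],
    [10,0.0005,0,-0.0014,0,0,0],
    [10,0.0007,0,-0.002,0,0,0],
    [10,0.0007,0,-0.002,0,0,0],
    [10,0.0007,0,-0.002,0,0,0],
  ],
)

```text
clock: 12.38
position: [0.5701, -0.145, 0.0272]
ee_rot: [-0.697, 0.11, -0.109, 0.7]
ft_force: [-8.8, 16.3, 10.2]
grip_width: 0.532
```

```bash
python3 -c "
from h import *
from workcell import *
report(get_obs())"
```

```text
t 12.38 TCP jig [ 0.0202 -0.0243  0.0272] F jig [-13.3  12.8  10.2] w 0.532 rot [ 0.0047 -0.0021  0.0034] tq [3.36 1.83 0.03]
```

About 13 N into each fence. Holding to check steadiness, then a final look.

Emit:
send_rows(
  motion=[
    [10,0,0,0,0,0,0],
    [10,0,0,0,0,0,0],
    [10,0,0,0,0,0,0],
    [10,0,0,0,0,0,0],
    [10,0,0,0,0,0,0],
    [10,0,0,0,0,0,0],
    [10,0,0,0,0,0,0],
    [10,0,0,0,0,0,0],
  ],
)

```text
clock: 13.05
position: [0.5701, -0.145, 0.0273]
ee_rot: [-0.697, 0.11, -0.109, 0.7]
ft_force: [-9.0, 15.8, 9.9]
grip_width: 0.535
```

```bash
python3 - <<'E'
from h import *
from workcell import *
for n in("side","top"):
    c=camera(n); np.savez(f"{n}8.npz",**c)
report(get_obs())
S=load("side8")
# overlay expected loaded module outline (from jig fit) and the outline of the TCP pose
im=crop(S,290,390,195,285,8)
o=get_obs()
def draw(x,y,a,z0,col):
    R=np.array([[np.cos(a),-np.sin(a),0],[np.sin(a),np.cos(a),0],[0,0,1]])
    for B in MOD:
        uv=((proj(S,(B+[0,0,z0])@R.T+[x,y,0])+.5-[290,195])*8).astype(int)
        for i in range(8):
            for j in range(i): 
                if bin(i^j).count("1")==1: cv2.line(im,tuple(map(int,uv[i])),tuple(map(int,uv[j])),col,1)
p=jig2w((.02,-.022,0)); draw(p[0],p[1],JP[2],.008,(0,255,0))
cv2.imwrite("pics/a8.png",im)
cv2.imwrite("pics/t8.png",load("top8")["pixels"][:,:,::-1])
E
```

```text
t 13.15 TCP jig [ 0.0202 -0.0243  0.0272] F jig [-13.1  12.3   9.9] w 0.532 rot [ 0.0047 -0.0022  0.0034] tq [ 3.41  1.85 -0.04]
```

View pics/a8.png

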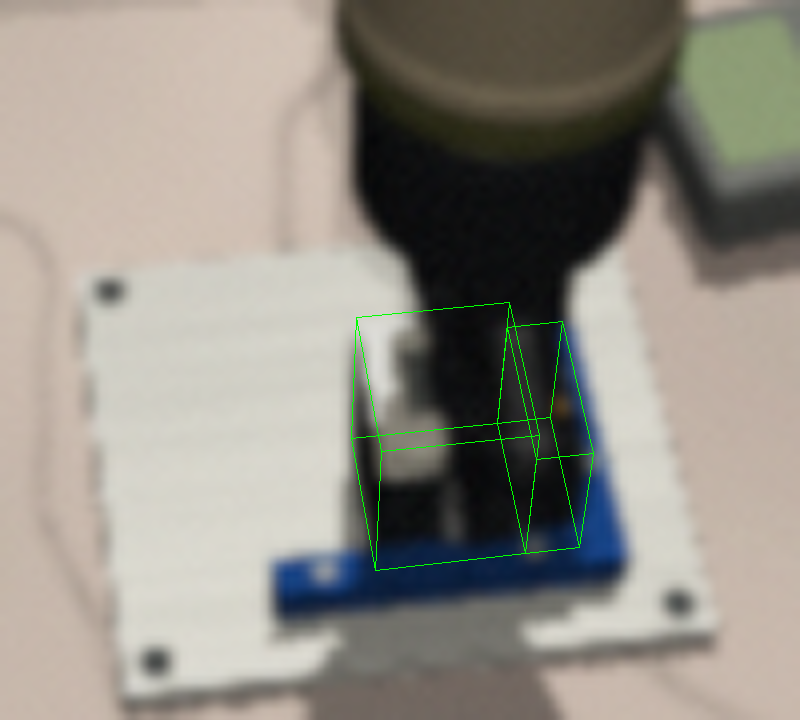

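View pics/t8.png

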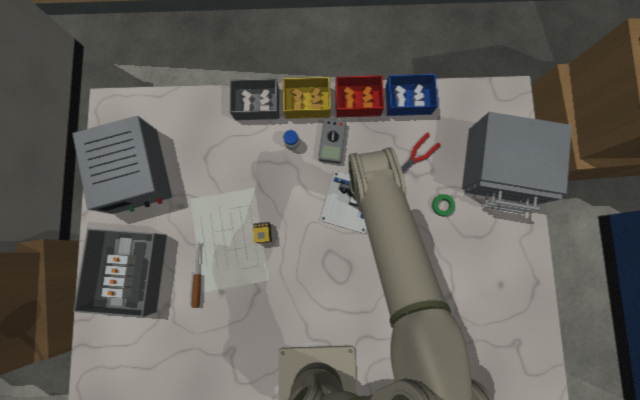

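The outline expected for a loaded module matches the module in the side view, with its bottom corner edges near (362,263) at the fences. The bystanders in the top view are where they started. Forces are steady, so I'm handing in.

```bash
python3 -c "
from workcell import *
print(hand_in())"
```

```text
the job is handed in; nothing more can be done
None
```

I stood the white-covered module on the jig plate and handed in with it still gripped and pressed into the corner. Its terminal end is against the longer fence and its side is against the shorter one. I handed in at about 13 s of the 42 s allowed, and no verdict was reported.

**Last checks:**
- **Press:** the wrist force was steady at about 13 N toward the long fence and 12 N toward the short one, with about 10 N down on the plate. Some of each sideways force may be carried by friction on the plate, so the fence forces themselves could be a little lower.
- **Grip:** the fingers hold at 40 N, with the opening at about 46 mm, matching the module's width.
- **Fit:** the gripper was within 0.01 rad of square to the jig and upright. It stood at the height expected with the module on the plate, and the outline drawn for a loaded module matched the side view.
- **Bystanders:** the yellow-covered module and everything else on the bench showed no movement in the top view.

**One disagreement:** contact with the short fence came at jig y of about −24 mm by my camera fit, where −22 mm was expected. That is about the size of the 2 mm calibration error, and the x position agreed (20.2 against 20 mm). The arm hid the module from the top camera at the end, so the final fit was checked from the side view and forces only.

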